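# Run the reader carriage along its rail to the green stop

### The job

On the bench a barcode reader head rides on a blue carriage that a brake holds on its rail. Press the orange plate in the middle of the carriage straight down to free the brake, keep it down and push the carriage along until it rests against the green stop, then lift off so that the brake grips again. Do not force the carriage along with the plate up, do not touch the white reader head, and leave everything else on the bench where it stands; nothing needs to be gripped.

Things in the scene. Friction and masses are not known exactly. Their poses are not given: they have to be found in the camera images.
- carriage_mid (a point): Centre of the top of the raised orange plate, in the middle of the blue carriage, 46 mm above the bench. y along the rail, x across it (toward the reader head), z up. Carriage: 76 mm along the rail, 64 mm wide. Two blue ridges across it bound the plate: inner faces 26 mm, outer faces 38 mm from this point along the rail, tops 60 mm above the bench (14 mm over the plate).
- plate (a joint): Downward travel of the orange press plate, m: 0 up (brake on), 0.005 fully down, on a rigid stop. The plate is 56 mm wide (x) by 50 mm along the rail, its top 46 mm above the bench when up. A spring pushes it up: 8 N to start it, 10 N fully down. The brake is free from about 0.001; press it 0.003 or more.
- carriage (a joint): Position of the carriage along the rail, m, growing along the rail's +y; 0 in the middle of the rail; starts within 0.03 of it. With the plate down it slides with about 1.5 N of friction, pushed by the tips on the inner face of a ridge; braked it slips only at some 10 N or more, which is not allowed.
- rail: Fixed aluminium rail, 400 mm long (y), 70 mm wide at the foot (x), top 24 mm above the bench, with a dark scale along the near edge. Origin: centre of its underside. y along the rail.
- green_stop: Green stop block fixed on the rail, 20 mm along the rail, 74 mm wide, top 60 mm above the bench (a small screw head to 62 mm). Origin: the block's centre line at bench height. It may be at either end of the rail. The carriage rests against it when its middle is 48 mm from the block's centre, along the rail.
- grey_stop: The same block in grey at the rail's other end, not the wanted one.
- reader_head (a point): White reader head, 40 x 44 x 40 mm, fixed to the back of the carriage, 54 to 94 mm above the bench. This point is its centre, 82 mm from the carriage's middle along +x, 74 mm high; its face toward the plate is 62 mm from the carriage's middle, its lens reaches to 108 mm. Not to be touched.
- tube_rack: Loose grey rack with five orange-capped tubes, 24 x 129 x 112 mm, behind the rail. Origin: centre of its underside, as for all the loose things.
- bottle: Loose dropper bottle, 41 mm across, 108 mm high, behind the right end of the rail.
- white_rack: Loose empty cream rack, 24 x 129 x 58 mm, to the left.
- grey_rack: Loose empty grey rack, 24 x 129 x 58 mm, to the right.

How it is judged:
On the way, in this order (a step that is already met when the one before it is completed fails the run):
1. the orange plate is pressed down, the carriage still away from the green stop (value of joint plate above 0.002 m and not (horizontal distance between carriage_mid and green_stop below 0.051 m)), for 0.1 s.
2. the carriage reaches the green stop with the plate held down (value of joint plate above 0.001 m and horizontal distance between carriage_mid and green_stop below 0.051 m), for 0.1 s.
At the end, for the whole second after the job is handed in: The carriage rests against the green stop (gap under 3 mm), at rest, with the orange plate back up (less than 1 mm down) (horizontal distance between carriage_mid and green_stop below 0.051 m and value of joint plate below 0.001 m and velocity of joint carriage between -0.005 and 0.005 m/s); the robot touches nothing.
It fails at once if the carriage is forced along (over 20 mm/s) with the plate up (less than 0.8 mm down) (value of joint plate below 0.0008 m and (velocity of joint carriage above 0.02 m/s or velocity of joint carriage below -0.02 m/s)).
It fails at once if the reader head is touched (contact force between any of the fingers, the arm and carriage_c4 above 1 N).
It fails at once if a loose thing on the bench is moved or lifted by more than 10 mm (distance of any of tube_rack, bottle, white_rack, grey_rack from where it was at the start of the episode above 0.01 m).
It also fails if it takes over 32 s, if anything falls off the work surface, if the arm or the gripper's body presses on something with over 40 N, if the wrist force passes 120 N, or if a joint passes its speed limit or range.

### The arm

A 6-joint arm with a two-finger parallel gripper is mounted at the origin on a cart in front of the work surface, level with it; the furniture and walls round the work are solid. World frame = base frame: x ahead of the robot, y to its left, z up, the work surface at z = 0. Lengths are in m, angles in rad, forces in N, time in s.
With the tool pointing down it reaches from about 0.325 to 0.775 m from the base axis. Payload 5.5 kg.
Tool frame: the origin (TCP) lies on the centre line of the jaws, within the pads' length; the fingertips stand 8 mm ahead of it and the grasp point (between the pads) lies 11 mm behind it; z points along the fingers, y is the line along which they close (so a half turn about z gives the same grasp; the last joint's range is limited). The gripper opens to 85 mm and grips with 20 to 120 N. Pads are 22 mm wide; open, the fingers measure 114 mm over their backs; the gripper's body (76 mm by 85 mm) begins 54 mm behind the grasp point. The pads swing forward as they close: fully open they stand 13 mm farther back than shut.
Start: joints at [-1.252, 0.091, 1.231, -0, 1.82, -0.057], TCP at [0.22, -0.558, 0.239] pointing down, gripper open.
Joint ranges: [-2.87, 2.87], [-0.86, 2.18], [0.17, 2.46], [-1.51, 4.65], [0.06, 2.69], [-2.65, 2.65]. Speed limits (rad/s): [2.57, 2.57, 3.01, 3.14, 3.14, 3.14].

### API

Orientations are given as a rotation vector (axis times angle).
In Python, from workcell import readout, optics, manip gives the robot as it stands.
- The arm moves only by the tool drive_tool, never from a script. Its argument "deltas" is a list of rows, each an object of numbers: "tx", "ty", "tz": the shift along the tool's x, y, z in m; "roll": the turn about the tool's z in units of 6 degrees (1.0 is 6 degrees). A call has 1 to 8 rows; each row shifts and turns the commanded pose from where the row before left it, along the tool's axes as they then stand; what a row does not reach is not made up. A row lasts 1/12 s, in which the tool goes at most 41.7 mm and 7.16 degrees, less where a joint would pass 70% of its speed; a pose out of reach is approached as far as the arm can. A call is refused whole if a number of a shift passes 0.0417 or a number of a turn 1, either way. A call with a gripper value outside its range is refused whole. "jaw" is the opening, from 0 (shut) to 1 (fully open), set as the call begins (left out, the last holds). The fingers move at their own pace and stop on an object; "newtons" is the grip in N (left out, the last holds). Time passes only in rows, so rows that do not move let the fingers close. It gives the time, the measured TCP pose, the force, the opening and the grip force at its end, in the units of the state.
- readout.sense(): the state, without advancing time (a new reading comes with each control period).
- optics.capture(name): name is "scene" or "top" or "wrist"; returns a dict with "img" (384x512x3 uint8, red, green, blue), "intrinsics" (3x3 intrinsics, pixels), "distortion" ([k1, k2, p1, p2, k3] as OpenCV has them; the pictures are not rectified), "rvec" (rotation vector, rad) and "tvec" (3), from world to camera coordinates, as OpenCV has them. Camera axes: x right, y down, z forward; pixel columns grow to the right and rows downward; lengths in m; the calibration is good to about 2 mm. A picture is of the moment at which its call begins. There is no depth.
- manip.close_job(): hands the job in; it is judged then, once.
The state is a dict: "clock": time; "joint_pos": joint angles; "joint_velocities": joint speeds; "joint_efforts": joint torques, N m; "eef_pos": TCP position; "tcp_rot": TCP orientation; "ft_force": force on the tool from outside, world axes, zero at the start; "wrist_torque": the same for the moment, N m; "finger_gap": finger opening in m; "grip_force": force on a finger pad.
Only numpy, scipy, OpenCV 4.12 (cv2) and the standard library are available. Lean on these libraries where they do the work, as an engineer would, in place of code of your own. Each camera call takes 0.05 s, during which the arm holds its last target. There are 200 camera calls.

## Working session

There is one attempt and no reset: what is moved stays moved. The work goes in short steps, Python scripts to look and compute and a tool call to move; the robot and the scene stay as the last step left them, time stands still between calls to the robot, and variables do not carry over. Pictures are saved under pics/ and viewed, at most 10 in all, crops included, and the job is handed in when it is done.

Besides the shell and the picture viewer there is one more tool, called after "Call:" by a JSON object that holds its "op" and its "data", one argument or row to a line. drive_tool: Moves the arm, as the interface text tells. Its arguments: {"type":"object","properties":{"deltas":{"type":"array"},"jaw":{"type":"number"},"newtons":{"type":"number"}},"required":["deltas"]}

```bash
mkdir -p pics
python3 - <<'E'
from workcell import readout, optics
import cv2,pickle
s=readout.sense();print(s)
d={n:optics.capture(n) for n in("scene","top")}
pickle.dump(d,open('caps.pkl','wb'))
for n in d: cv2.imwrite(f'pics/{n}0.png',d[n]['img'][...,::-1])
E
```

```text
{'clock': 0.0, 'joint_pos': array([-1.25171733e+00,  9.18613137e-02,  1.23188110e+00, -8.25506210e-06,
        1.81977531e+00, -5.67004606e-02]), 'joint_velocities': array([-0.00024908, -0.00032227,  0.00081167,  0.00102384,  0.00016587,
        0.00046992]), 'joint_efforts': array([-9.36696342e-04, -4.58724654e+01, -4.18028712e+01, -2.93997846e-04,
        1.12780332e-02,  2.18431796e-05]), 'eef_pos': array([ 0.22011328, -0.55788981,  0.23815207]), 'tcp_rot': array([-3.08442913e+00, -5.86446668e-01,  4.07781107e-04]), 'ft_force': array([-0.24218377, -0.43284564,  1.02039598]), 'wrist_torque': array([0.03124917, 0.01779795, 0.02274983]), 'grip_force': 0.0, 'finger_gap': 0.08511703641570995}
```

View pics/top0.png

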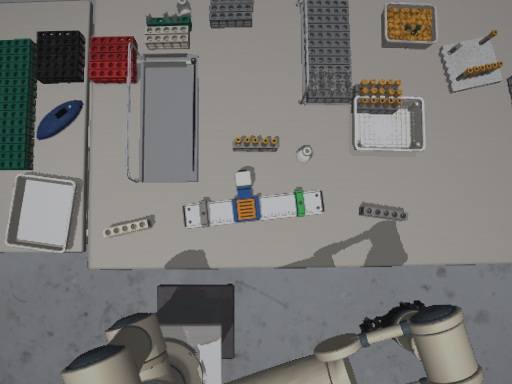

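View pics/scene0.png

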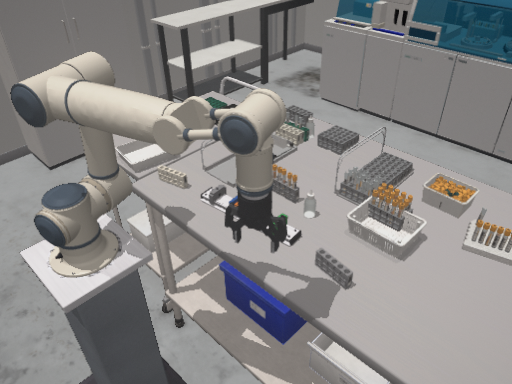

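The top view shows the rail from about (184,215) to (323,202). The carriage plate is at (246,208), the green stop at (299,203) on the right, the grey stop at (204,212), and the reader head at (243,178) behind the carriage.

```bash
cat > h.py <<'E'
import cv2,numpy as np
def ray(c,uv,z):
    "pixels -> world points on plane z"
    K=c['intrinsics'];D=np.array(c['distortion'])
    p=cv2.undistortPoints(np.array(uv,float).reshape(-1,1,2),np.array(K),D)[:,0]
    R=cv2.Rodrigues(np.array(c['rvec'],float))[0];o=-R.T@np.array(c['tvec']).ravel()
    d=np.c_[p,np.ones(len(p))]@R
    return o+d*((z-o[2])/d[:,2])[:,None]
E
python3 - <<'E'
import pickle,cv2,numpy as np
from h import ray
c=pickle.load(open('caps.pkl','rb'))['top'];im=c['img']
hsv=cv2.cvtColor(im,cv2.COLOR_RGB2HSV)
def seg(lo,hi,box):
    m=cv2.inRange(hsv,lo,hi);k=np.zeros_like(m);x0,y0,x1,y1=box;k[y0:y1,x0:x1]=m[y0:y1,x0:x1];return k
for n,lo,hi,z in(('orange',(8,120,90),(25,255,255),.046),('green',(45,90,50),(85,255,255),.06),('blue',(100,100,50),(125,255,255),.06)):
    m=seg(lo,hi,(175,185,335,232));ys,xs=np.nonzero(m)
    r=cv2.minAreaRect(np.c_[xs,ys].astype(np.float32))
    print(n,len(xs),xs.mean(),ys.mean(),r,ray(c,[(xs.mean(),ys.mean()),r[0]],z).round(4).tolist())
print(ray(c,[(184,206),(186,227),(321,191),(324,211)],.024).round(4))
print(ray(c,[(243,178)],.094))
cv2.imwrite('pics/crop.png',cv2.resize(im[160:240,170:335,::-1],None,fx=4.8,fy=4.8,interpolation=cv2.INTER_CUBIC))
E
```

```text
orange 328 245.7621951219512 208.70426829268294 ((245.7926788330078, 208.63414001464844), (19.546382904052734, 17.779476165771484), 83.6598129272461) [[0.4814, -0.2346, 0.046], [0.4815, -0.2347, 0.046]]
green 183 299.6885245901639 202.6120218579235 ((299.64605712890625, 202.5337371826172), (25.64586067199707, 7.632132053375244), 84.5596694946289) [[0.4965, -0.3855, 0.06], [0.4967, -0.3854, 0.06]]
blue 346 245.01156069364163 201.59537572254337 ((245.34146118164062, 203.07318115234375), (33.792049407958984, 26.282703399658203), 83.6598129272461) [[0.5005, -0.2325, 0.06], [0.4964, -0.2334, 0.06]]
[[ 0.4915 -0.0578  0.024 ]
 [ 0.4314 -0.0637  0.024 ]
 [ 0.5318 -0.4525  0.024 ]
 [ 0.4739 -0.46    0.024 ]]
[[ 0.56283872 -0.22736612  0.094     ]]
```

View pics/crop.png

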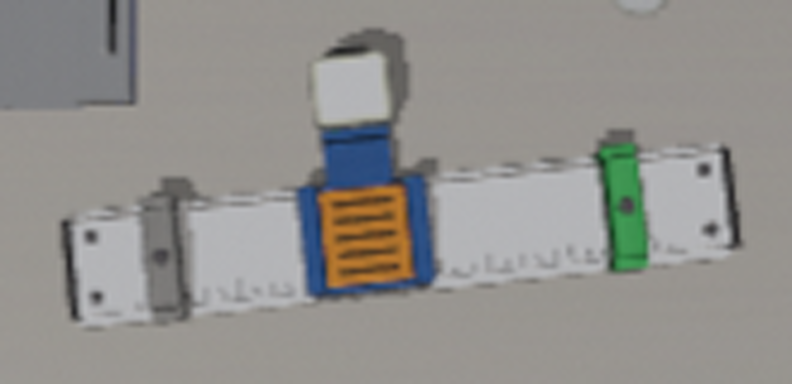

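The crop confirms it: plate at (0.4815, -0.2347), green stop at (0.4965, -0.3855). The rail is turned about 5.9° and the distance is 0.1515 m, so the travel is about 103 mm. I'll turn the tool by 15.6° so its x runs across the rail and its y points to the green stop, with the jaws shut.

Call:
{"op": "drive_tool", "data": {
  "deltas": [
    {"roll": 0.9},
    {"roll": 0.9},
    {"roll": 0.8},
    {"tx": 0.024, "ty": -0.0245},
    {"tx": 0.024, "ty": -0.0245},
    {"tx": 0.024, "ty": -0.0245},
    {"tx": 0.024, "ty": -0.0245},
    {"tx": 0.024, "ty": -0.0245}
  ],
  "jaw": 0,
  "newtons": 40
}}

```text
$.deltas[0]: bad value
```

Call:
{"op": "drive_tool", "data": {
  "deltas": [
    {"tx": 0.024, "ty": -0.0245},
    {"tx": 0.024, "ty": -0.0245},
    {"tx": 0.024, "ty": -0.0245},
    {"tx": 0.024, "ty": -0.0245},
    {"tx": 0.024, "ty": -0.0245},
    {"tx": 0.024, "ty": -0.0245},
    {},
    {}
  ]
}}

```text
$.deltas[0]: bad value
```

```bash
cat >> h.py <<'E'
M=np.array([.4815,-.2347]);u=np.array([.1028,-.9947]);n=np.array([.9947,.1028])
def rel(s):
    R=cv2.Rodrigues(s['tcp_rot'])[0];d=s['eef_pos'][:2]-M
    print('t',s['clock'],'across',(d@n).round(4),'along',(d@u).round(4),'tip z',(s['eef_pos'][2]-.008).round(4),'F',(s['ft_force']).round(1),'gap',s['finger_gap'].round(4),'\n',R.round(3).tolist())
E
python3 - <<'E'
from workcell import readout,optics
import cv2,pickle
from h import rel
rel(readout.sense())
d={n:optics.capture(n) for n in("wrist","top")}
pickle.dump(d,open('caps1.pkl','wb'))
cv2.imwrite('pics/wrist1.png',d['wrist']['img'][...,::-1])
E
```

```text
Traceback (most recent call last):
  File "h.py", line 12, in rel
    print('t',s['clock'],'across',(d@n).round(4),'along',(d@u).round(4),'tip z',(s['eef_pos'][2]-.008).round(4),'F',(s['ft_force']).round(1),'gap',s['finger_gap'].round(4),'\n',R.round(3).tolist())
                                                                                                                                                   ^^^^^^^^^^^^^^^^^^^^^
AttributeError: 'float' object has no attribute 'round'
```

The rows probably need all four fields, so I'll write them out in full.

Call:
{"op": "drive_tool", "data": {
  "deltas": [
    {"tx": 0, "ty": 0, "tz": 0, "roll": 0.9},
    {"tx": 0, "ty": 0, "tz": 0, "roll": 0.9},
    {"tx": 0, "ty": 0, "tz": 0, "roll": 0.8},
    {"tx": 0.024, "ty": -0.0245, "tz": 0, "roll": 0},
    {"tx": 0.024, "ty": -0.0245, "tz": 0, "roll": 0},
    {"tx": 0.024, "ty": -0.0245, "tz": 0, "roll": 0},
    {"tx": 0.024, "ty": -0.0245, "tz": 0, "roll": 0},
    {"tx": 0.024, "ty": -0.0245, "tz": 0, "roll": 0}
  ],
  "jaw": 0,
  "newtons": 40
}}

```text
clock: 0.77
eef_pos: [0.3275, -0.4225, 0.2387]
tcp_rot: [-3.137, -0.162, 0.001]
ft_force: [0.3, -0.6, 0.3]
finger_gap: -0.0001
grip_force: 0.0
```

Call:
{"op": "drive_tool", "data": {
  "deltas": [
    {"tx": 0.024, "ty": -0.0245, "tz": 0, "roll": 0},
    {"tx": 0.024, "ty": -0.0245, "tz": 0, "roll": 0},
    {"tx": 0.024, "ty": -0.0245, "tz": 0, "roll": 0},
    {"tx": 0.024, "ty": -0.0245, "tz": 0, "roll": 0},
    {"tx": 0.024, "ty": -0.0245, "tz": 0, "roll": 0},
    {"tx": 0.024, "ty": -0.0245, "tz": 0, "roll": 0},
    {"tx": 0.024, "ty": -0.0245, "tz": 0, "roll": 0},
    {"tx": 0, "ty": 0, "tz": 0, "roll": 0}
  ]
}}

```text
clock: 1.43
eef_pos: [0.4789, -0.2313, 0.2385]
tcp_rot: [-3.134, -0.172, -0.001]
ft_force: [0.2, -0.1, 0.5]
finger_gap: 0.0004
grip_force: 0.0
```

```bash
sed -i "s/s\['finger_gap'\].round(4)/s['finger_gap']/" h.py
python3 - <<'E'
from workcell import readout,optics
import cv2,pickle
from h import rel
rel(readout.sense())
d={n:optics.capture(n) for n in("wrist",)}
pickle.dump(d,open('caps1.pkl','wb'))
cv2.imwrite('pics/wrist1.png',d['wrist']['img'][...,::-1])
E
```

```text
t 1.4333 across -0.0022 along -0.0037 tip z 0.2305 F [ 0.2 -0.1  0.5] gap 0.0004338766718626754 
 [[0.994, 0.109, 0.0], [0.109, -0.994, 0.003], [0.001, -0.003, -1.0]]
```

View pics/wrist1.png

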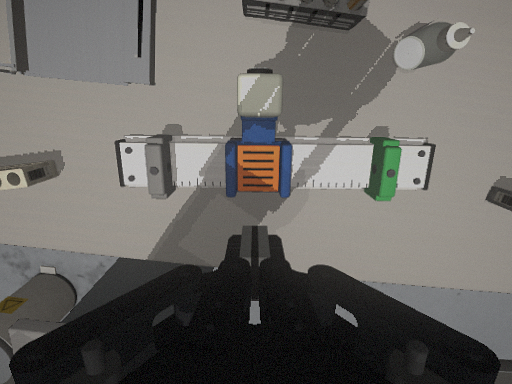

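The wrist view shows the plate at about (259,168), the ridges at 232 and 285, the green stop at (386,170), and the fingertips at (255,228). I'll measure again from this closer view.

Run:
```python
import pickle,cv2,numpy as np
from h import ray,n,u,M
c=pickle.load(open('caps1.pkl','rb'))['wrist'];hsv=cv2.cvtColor(c['img'],cv2.COLOR_RGB2HSV)
P=ray(c,[(237.5,168),(280.5,168),(259,145),(259,191)],.046);print('plate edges L R far near',P.round(4).tolist(),np.linalg.norm(P[0]-P[1]),np.linalg.norm(P[2]-P[3]))
m=cv2.inRange(hsv,(4,120,90),(25,255,255));ys,xs=np.nonzero(m[130:205,215:305]);a=ray(c,[(xs.mean()+215,ys.mean()+130)],.046)[0]
G=ray(c,[(376,142),(399,142),(376,198),(397,198)],.06)
e=ray(c,[(118,141),(122,186),(428,144),(432,187)],.024);L=(e[0]+e[1])/2;Rr=(e[2]+e[3])/2;d=Rr-L
print('plate',a,'green-ish',G.mean(0),'rail',L,Rr,np.linalg.norm(d),np.degrees(np.arctan2(d[0],-d[1])))
print('dist',np.linalg.norm((G.mean(0)-a)[:2]),'plate rel',(a[:2]-M)@n,(a[:2]-M)@u)
```

```text
plate edges L R far near [[0.4783, -0.2105, 0.046], [0.4839, -0.2615, 0.046], [0.5082, -0.2329, 0.046], [0.4527, -0.2392, 0.046]] 0.051276911839685926 0.05591096852969588
plate [ 0.48187283 -0.2348259   0.046     ] green-ish [ 0.49701483 -0.38237482  0.06      ] rail [ 0.46260588 -0.05936734  0.024     ] [ 0.50359418 -0.4548524   0.024     ] 0.3976034138821688 5.917043047214639
dist 0.14832384628388448 plate rel 0.00035791025858457077 0.00016356336333072096
```

Both cameras agree within 1 mm. Next I descend to about 10 mm over the plate, shifted a little away from the head.

Call:
{"op": "drive_tool", "data": {
  "deltas": [
    {"tx": -0.002, "ty": 0.001, "tz": 0.03, "roll": 0},
    {"tx": -0.002, "ty": 0.001, "tz": 0.03, "roll": 0},
    {"tx": -0.001, "ty": 0, "tz": 0.03, "roll": 0},
    {"tx": 0, "ty": 0, "tz": 0.03, "roll": 0},
    {"tx": 0, "ty": 0, "tz": 0.03, "roll": 0},
    {"tx": 0, "ty": 0, "tz": 0.02, "roll": 0},
    {"tx": 0, "ty": 0, "tz": 0, "roll": 0},
    {"tx": 0, "ty": 0, "tz": 0, "roll": 0}
  ]
}}

```text
clock: 2.15
eef_pos: [0.4702, -0.2387, 0.0682]
tcp_rot: [-3.136, -0.161, 0.004]
ft_force: [-0.1, -0.5, 0.3]
finger_gap: -0.0001
grip_force: 0.0
```

```bash
python3 -c "
from workcell import readout
from h import rel
rel(readout.sense())"
```

```text
t 2.15 across -0.0116 along 0.0029 tip z 0.0602 F [-0.1 -0.5  0.3] gap -0.00010420183486198507 
 [[0.995, 0.102, -0.003], [0.102, -0.995, 0.001], [-0.003, -0.002, -1.0]]
```

Call:
{"op": "drive_tool", "data": {
  "deltas": [
    {"tx": 0.001, "ty": -0.001, "tz": 0.005, "roll": 0},
    {"tx": 0.001, "ty": -0.001, "tz": 0.005, "roll": 0},
    {"tx": 0.001, "ty": 0, "tz": 0.003, "roll": 0},
    {"tx": 0, "ty": 0, "tz": 0.002, "roll": 0},
    {"tx": 0, "ty": 0, "tz": 0.001, "roll": 0},
    {"tx": 0, "ty": 0, "tz": 0.001, "roll": 0},
    {"tx": 0, "ty": 0, "tz": 0, "roll": 0},
    {"tx": 0, "ty": 0, "tz": 0, "roll": 0}
  ]
}}

```text
clock: 2.82
eef_pos: [0.4747, -0.2364, 0.0541]
tcp_rot: [3.136, 0.163, 0.002]
ft_force: [-1.9, 0.9, 6.3]
finger_gap: 0.0004
grip_force: 3.2
```

```bash
python3 -c "
from workcell import readout
from h import rel
rel(readout.sense())"
```

```text
t 2.8167 across -0.0069 along 0.001 tip z 0.0461 F [-1.9  0.9  6.3] gap 0.00038658857643815686 
 [[0.995, 0.104, 0.001], [0.104, -0.995, -0.001], [0.001, 0.001, -1.0]]
```

Call:
{"op": "drive_tool", "data": {
  "deltas": [
    {"tx": 0, "ty": 0, "tz": 0.001, "roll": 0},
    {"tx": 0, "ty": 0, "tz": 0.001, "roll": 0},
    {"tx": 0, "ty": 0, "tz": 0.001, "roll": 0},
    {"tx": 0, "ty": 0, "tz": 0.001, "roll": 0},
    {"tx": 0, "ty": 0, "tz": 0.001, "roll": 0},
    {"tx": 0, "ty": 0, "tz": 0.001, "roll": 0},
    {"tx": 0, "ty": 0, "tz": 0, "roll": 0},
    {"tx": 0, "ty": 0, "tz": 0, "roll": 0}
  ]
}}

```text
clock: 3.48
eef_pos: [0.4748, -0.2368, 0.049]
tcp_rot: [3.135, 0.162, 0.003]
ft_force: [-4.1, 0.4, 10.1]
finger_gap: -0.0003
grip_force: 5.2
```

```bash
python3 -c "
from workcell import readout
from h import rel
rel(readout.sense())"
```

```text
t 3.4833 across -0.0069 along 0.0014 tip z 0.041 F [-4.1  0.4 10.1] gap -0.00028794825174089755 
 [[0.995, 0.103, 0.002], [0.103, -0.995, -0.002], [0.002, 0.002, -1.0]]
```

The plate is fully down at about 10 N. I'll add slight extra pressure and start pushing.

Call:
{"op": "drive_tool", "data": {
  "deltas": [
    {"tx": 0, "ty": 0, "tz": 0.001, "roll": 0},
    {"tx": 0, "ty": 0, "tz": 0.001, "roll": 0},
    {"tx": 0, "ty": 0.002, "tz": 0, "roll": 0},
    {"tx": 0, "ty": 0.003, "tz": 0, "roll": 0},
    {"tx": 0, "ty": 0.004, "tz": 0, "roll": 0},
    {"tx": 0, "ty": 0.004, "tz": 0, "roll": 0},
    {"tx": 0, "ty": 0.004, "tz": 0, "roll": 0},
    {"tx": 0, "ty": 0.004, "tz": 0, "roll": 0}
  ]
}}

```text
clock: 4.15
eef_pos: [0.4771, -0.2587, 0.0489]
tcp_rot: [3.133, 0.162, 0.004]
ft_force: [-8.4, 0.7, 17.6]
finger_gap: 0.0003
grip_force: 9.1
```

```bash
python3 -c "
from workcell import readout
from h import rel
rel(readout.sense())"
```

```text
t 4.15 across -0.0068 along 0.0234 tip z 0.0409 F [-8.4  0.7 17.6] gap 0.0003308882612563302 
 [[0.995, 0.103, 0.003], [0.103, -0.995, -0.004], [0.002, 0.004, -1.0]]
```

Call:
{"op": "drive_tool", "data": {
  "deltas": [
    {"tx": -0.001, "ty": 0.005, "tz": 0, "roll": 0},
    {"tx": -0.001, "ty": 0.005, "tz": 0, "roll": 0},
    {"tx": 0, "ty": 0.005, "tz": 0, "roll": 0},
    {"tx": 0, "ty": 0.005, "tz": 0, "roll": 0},
    {"tx": 0, "ty": 0.005, "tz": 0, "roll": 0},
    {"tx": 0, "ty": 0.005, "tz": 0, "roll": 0},
    {"tx": 0, "ty": 0.005, "tz": 0, "roll": 0},
    {"tx": 0, "ty": 0.005, "tz": 0, "roll": 0}
  ]
}}

```text
clock: 4.82
eef_pos: [0.4808, -0.2985, 0.0489]
tcp_rot: [3.133, 0.163, 0.009]
ft_force: [-1.2, 1.2, 14.1]
finger_gap: 0.0003
grip_force: 7.3
```

Run:
```python
from workcell import readout,optics
import cv2
from h import rel
rel(readout.sense())
cv2.imwrite('pics/wrist2.png',optics.capture('wrist')['img'][...,::-1])
```

```text
t 4.8167 across -0.0073 along 0.0633 tip z 0.0409 F [-1.2  1.2 14.1] gap 0.00034219351650425605 
 [[0.995, 0.104, 0.006], [0.104, -0.995, -0.004], [0.006, 0.005, -1.0]]
```

View pics/wrist2.png

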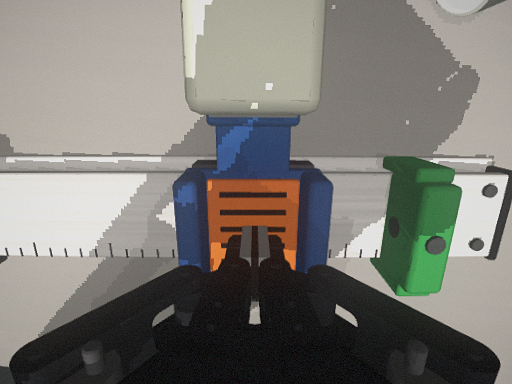

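The wrist view shows the carriage moving with the tips (tips at (253,230), plate centre at x≈253). The green stop at (420,230) is still about 40 mm away, and the head at (253,60) is clear.

Call:
{"op": "drive_tool", "data": {
  "deltas": [
    {"tx": 0, "ty": 0.005, "tz": 0, "roll": 0},
    {"tx": 0, "ty": 0.005, "tz": 0, "roll": 0},
    {"tx": 0, "ty": 0.005, "tz": 0, "roll": 0},
    {"tx": 0, "ty": 0.005, "tz": 0, "roll": 0},
    {"tx": 0, "ty": 0.005, "tz": 0, "roll": 0},
    {"tx": 0, "ty": 0.005, "tz": 0, "roll": 0},
    {"tx": 0, "ty": 0.003, "tz": 0, "roll": 0},
    {"tx": 0, "ty": 0.002, "tz": 0, "roll": 0}
  ]
}}

```text
clock: 5.53
eef_pos: [0.4843, -0.3335, 0.0489]
tcp_rot: [3.133, 0.162, 0.009]
ft_force: [-1.2, 1.5, 13.9]
finger_gap: -0.0
grip_force: 7.1
```

Call:
{"op": "drive_tool", "data": {
  "deltas": [
    {"tx": 0, "ty": 0.002, "tz": 0, "roll": 0},
    {"tx": 0, "ty": 0.002, "tz": 0, "roll": 0},
    {"tx": 0, "ty": 0.002, "tz": 0, "roll": 0},
    {"tx": 0, "ty": 0.002, "tz": 0, "roll": 0},
    {"tx": 0, "ty": 0.002, "tz": 0, "roll": 0},
    {"tx": 0, "ty": 0.001, "tz": 0, "roll": 0},
    {"tx": 0, "ty": 0, "tz": 0, "roll": 0},
    {"tx": 0, "ty": 0, "tz": 0, "roll": 0}
  ]
}}

```text
clock: 6.2
eef_pos: [0.4851, -0.3415, 0.0489]
tcp_rot: [-3.136, -0.165, -0.007]
ft_force: [-3.1, 11.0, 19.0]
finger_gap: -0.0002
grip_force: 9.3
```

Run:
```python
from workcell import readout,optics
import cv2
from h import rel
rel(readout.sense())
cv2.imwrite('pics/wrist3.png',optics.capture('wrist')['img'][...,::-1])
```

```text
t 6.2 across -0.0074 along 0.1066 tip z 0.0409 F [-3.1 11.  19. ] gap -0.00022372507256730801 
 [[0.994, 0.105, 0.004], [0.105, -0.995, 0.001], [0.004, -0.001, -1.0]]
```

View pics/wrist3.png

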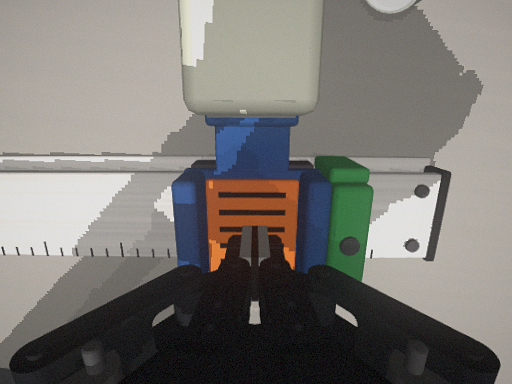

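The carriage rests against the green stop: its ridge meets the block at x≈325, and the lateral force rose to 11 N. I now lift straight up.

Call:
{"op": "drive_tool", "data": {
  "deltas": [
    {"tx": 0, "ty": -0.001, "tz": 0, "roll": 0},
    {"tx": 0, "ty": -0.001, "tz": -0.002, "roll": 0},
    {"tx": 0, "ty": 0, "tz": -0.003, "roll": 0},
    {"tx": 0, "ty": 0, "tz": -0.004, "roll": 0},
    {"tx": 0, "ty": 0, "tz": -0.006, "roll": 0},
    {"tx": 0, "ty": 0, "tz": -0.01, "roll": 0},
    {"tx": 0, "ty": 0, "tz": -0.02, "roll": 0},
    {"tx": 0, "ty": 0, "tz": -0.03, "roll": 0}
  ]
}}

```text
clock: 6.92
eef_pos: [0.4816, -0.3398, 0.1168]
tcp_rot: [-3.133, -0.162, 0.008]
ft_force: [0.1, -0.6, 0.2]
finger_gap: -0.0001
grip_force: 0.0
```

Call:
{"op": "drive_tool", "data": {
  "deltas": [
    {"tx": 0, "ty": 0, "tz": -0.03, "roll": 0},
    {"tx": 0, "ty": 0, "tz": -0.03, "roll": 0},
    {"tx": 0, "ty": 0, "tz": -0.02, "roll": 0},
    {"tx": 0, "ty": 0, "tz": 0, "roll": 0},
    {"tx": 0, "ty": 0, "tz": 0, "roll": 0},
    {"tx": 0, "ty": 0, "tz": 0, "roll": 0}
  ]
}}

```text
clock: 7.42
eef_pos: [0.4828, -0.3407, 0.1983]
tcp_rot: [-3.136, -0.162, 0.002]
ft_force: [-0.4, -0.1, -0.3]
finger_gap: -0.0002
grip_force: 0.0
```

Run:
```python
from workcell import readout,optics
import cv2
from h import rel
rel(readout.sense())
cv2.imwrite('pics/wrist4.png',optics.capture('wrist')['img'][...,::-1])
```

```text
t 7.4167 across -0.0096 along 0.1056 tip z 0.1903 F [-0.4 -0.1 -0.3] gap -0.00020255269977805448 
 [[0.995, 0.103, -0.001], [0.103, -0.995, 0.001], [-0.001, -0.001, -1.0]]
```

View pics/wrist4.png

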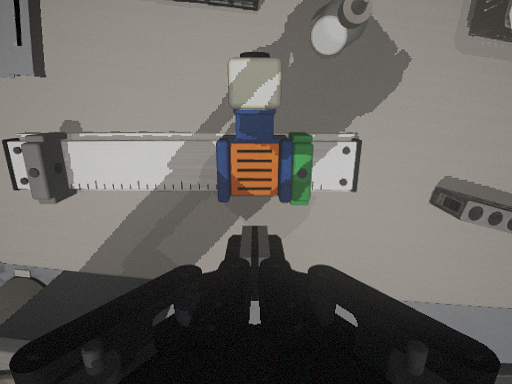

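The carriage's right ridge is flush with the green stop at x≈291. The arm is clear and nothing else has moved, so I'm handing in.

```bash
python3 -c "
from workcell import manip
print(manip.close_job())"
```

```text
the job is handed in; nothing more can be done
None
```

The job is handed in, with no verdict returned: the carriage rests flush against the green stop in the last wrist picture, the plate is released, and the arm is clear at about 7.4 s of the 32 s allowed.

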